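Reset the bottle steriliser and hold its knob in

TASK

Get the bottle steriliser ready to start: first press its red reset plunger right down to the stop, hold it there for a moment and let it come back up. Then pick up the loose black knob, turn it so that the flat in its bore matches the flat of the D-shaft, push it fully home on the shaft, keep pressing so that knob and shaft sink down to the bottom of their spring travel, and finish like that, still holding the knob pressed in. Leave the formula tub, the scoop and the two bottles where they stand.

Things in the scene. Friction and masses are not known exactly. Their poses are not given: they have to be found in the camera images.
- steriliser: White bottle steriliser, fixed: 170 (its x) x 260 (y) x 75 mm high, origin at the centre of its underside, z up, -x side to the robot, yaw within 0.3 rad, left or right of the knob. On top, two open bottle sleeves (84 mm across, 25 mm high) at x +36, y +-64 mm; on its blue strip at x -50 mm stand the red plunger (y -75 mm) and the steel D-shaft (y +75 mm).
- plunger (a joint): Travel of the red spring plunger in m: 0 when up, 0.010 fully down at its stop. It starts to move at 2.4 N, takes 5.4 N at the stop, and springs back when let go.
- plunger_top (a point): Centre of the top of the red plunger's round head (28 mm across, 8 mm thick), 101 mm above the worktop when up. It is pressed straight down 10 mm. z up.
- stem_seat (a point): Centre of the top face of the black collar (28 mm across) at the foot of the D-shaft, where the knob's underside comes to rest; 85 mm above the worktop when up. Axes turn with the shaft: z up along it, +x straight out of the shaft's flat; a white tick on the collar marks the flat side. The flat points within 0.9 rad of world +x.
- stem_tip (a point): Centre of the end of the steel D-shaft, 14 mm above stem_seat, same axes. The shaft is 12 mm in diameter, its flat 2.5 mm from the axis on the +x side; its last 3 mm taper by 1.5 mm all round. It is stiff to turn (0.4 N m of friction).
- stem (a joint): How far shaft and collar have sunk, in m: 0 when up, 0.006 at the bottom of the spring travel. They start to sink at 5 N of downward push and take 9 N at the bottom; let go, they rise again. At the bottom the collar's top is still 4 mm above the steriliser's top.
- knob: Loose black knob, 45 g or so, standing bore down on the worktop, yaw within 1 rad. Origin at the centre of its underside, z up. Round skirt 42 mm across, 20 mm high; on it a bar grip 40 mm long (along x), 14 mm wide (y), 18 mm high: 38 mm in all. D-bore from below 16 mm deep, 14.4 mm across, its flat 3.7 mm from the axis on the +x side: 1.2 mm of play all round the shaft.
- knob_pointer (a point): Point on the knob 20 mm from its axis along +x (the side of the bore's flat), level with its underside. A white pointer line runs along the top of the bar grip from the middle to this +x end.
- tub: Formula tub, yellow with a white lid: 114 mm across, 181 mm high, origin at the centre of its underside. To be left alone.
- bottle_a: Glass feeding bottle with blue cap, 58 mm across, 134 mm high, origin at the centre of its underside. To be left alone.
- bottle_b: A second glass feeding bottle, same size. To be left alone.
- scoop: Yellow scoop standing on its foot: cup 36 mm across, 26 mm high, handle 75 mm along its +x; origin at the centre of the cup's underside. To be left alone.

How it is judged (in metres and radians):
On the way, in this order (a step that is already met when the one before it is completed fails the run):
1. the red plunger is pressed down to its stop (at least 8.5 of 10 mm) (value of joint plunger above 0.0085 m), for 0.2 s.
2. the plunger is let go and is up again (value of joint plunger below 0.002 m), for 0.1 s.
3. the knob is on the D-shaft, flats matching, its underside on the collar (horizontal distance between knob and stem_seat below 0.003 m and z of knob in the frame of stem_seat between -0.002 and 0.002 m and angle between the z axis of knob and the z axis of stem_seat, either way round below 0.12 rad and angle between the x axis of knob and the x axis of stem_seat, either way round below 0.35 rad and x of knob_pointer in the frame of stem_seat above 0.01 m), for 0.1 s.
At the end, for the whole second after the job is handed in: Knob home on the D-shaft: underside within 2 mm of the collar, 3 mm of the axis, tilt under 0.12 rad, pointer to the flat side within 0.35 rad; fingers hold it (over 2 N) and keep the shaft sunk 4.5 of 6 mm or more (over 4 N on it); plunger up (all of step 3 and value of joint stem above 0.0045 m and value of joint plunger below 0.002 m and contact force between the fingers and knob above 2 N and contact force between knob and stem above 4 N); the arm keeps its last pose, push and grip.
It fails at once if the tub is shoved over 30 mm or tipped (distance of tub from where it was at the start of the episode above 0.03 m or angle between tub's own z axis and vertical above 0.35 rad).
It fails at once if the bottle is shoved over 30 mm or tipped (distance of bottle_a from where it was at the start of the episode above 0.03 m or angle between bottle_a's own z axis and vertical above 0.35 rad).
It fails at once if the bottle is shoved over 30 mm or tipped (distance of bottle_b from where it was at the start of the episode above 0.03 m or angle between bottle_b's own z axis and vertical above 0.35 rad).
It fails at once if the scoop is shoved over 30 mm or tipped (distance of scoop from where it was at the start of the episode above 0.03 m or angle between scoop's own z axis and vertical above 0.35 rad).
It also fails if it takes over 54 s, if anything falls off the work surface, if the arm or the gripper's body presses on something with over 40 N, if the wrist force passes 120 N, or if a joint passes its speed limit or range.

ROBOT

A 7-joint arm with a two-finger parallel gripper is mounted at the origin on the work surface. World frame = base frame: x ahead of the robot, y to its left, z up, the work surface at z = 0. Lengths are in mm, angles in rad, forces in N, time in s.
With the tool pointing down it reaches from about 425 to 950 mm from the base axis. Payload 4.7 kg.
Tool frame: the origin (TCP) lies at the very end of the fingers, on their centre line; the grasp point (between the pads) lies 19 mm behind it; z points along the fingers, y is the line along which they close (so a half turn about z gives the same grasp; the last joint's range is limited). The gripper opens to 85 mm and grips with 20 to 120 N. Pads are 22 mm wide; open, the fingers measure 114 mm over their backs; the gripper's body (76 mm by 85 mm) begins 54 mm behind the grasp point. The pads swing forward as they close: fully open they stand 13 mm farther back than shut.
Start: joints at [1.277, 0.469, -0.049, 1.532, 0.024, 1.141, -0.082], TCP at [176.707, -651.48, 198.435] pointing down, gripper open.
Joint ranges: [-2.59, 2.59], [-0.33, 1.99], [-1.39, 1.29], [0.1, 2.45], [-1.04, 4.18], [0.21, 1.99], [-2.66, 2.66]. Speed limits (rad/s): [2.57, 2.57, 3.14, 3.14, 3.14, 3.14, 3.14].

INTERFACE

Orientations are given as a 3x3 rotation matrix whose columns are the frame's x, y, z axes.
In Python, from rig import sense, imaging, r gives the robot as it stands. The module is installed in compiled form; this text tells all that it offers.
- The arm moves only by the tool carry_out, never from a script. Its argument "targets" is a list that holds one entry, the list of rows, each a list of 7 numbers: the opening, from 0 (shut) to 1 (fully open), then the shift along the world's x, y, z in m, then the turn, a rotation vector about the world's x, y, z in degrees. A call has 1 to 10 rows; each row is the pose to reach, as a shift and turn from the pose commanded when the call began; what a row does not reach only later rows make up. A row lasts 1/12 s, in which the tool goes at most 41.7 mm and 7.16 degrees, less where a joint would pass 70% of its speed; a pose out of reach is approached as far as the arm can. A call with a gripper value outside its range is refused whole. The fingers move at their own pace and stop on an object; "grip_force" is the grip in N (left out, the last holds). Time passes only in rows, so rows that repeat a pose let the fingers close. It gives the time, the measured TCP pose, the force, the opening and the grip force at its end, in the units of the state.
- sense(): the state, without advancing time (a new reading comes with each control period).
- imaging.snapshot(name): name is "scene" or "top" or "wrist"; returns the picture (400x640x3 uint8, red, green, blue); there is no depth.
- imaging.camera_params(name): a dict with "vertical_fov" (degrees; the focal length in pixels is half the picture's height over the tangent of half this angle, whatever the lens; pixels are square), "cx", "cy" (the principal point, pixels), "R" (3x3) and "t" (3): a world point X has camera coordinates R X + t; the wrist camera has in their place "tool_from_camera" (4x4, takes a point from camera to tool coordinates, whose origin is the TCP and whose axes are the flange's). Camera axes: x right, y down, z forward; pixel columns grow to the right and rows downward; lengths in mm; the calibration is good to about 2 mm. A picture is of the moment at which its call begins: read the wrist's pose just before it. camera_params takes no time and is no camera call.
- r.close_job(): hands the job in; it is judged then, once.
The state is a dict: "time_s": time; "joints": joint angles; "joint_vel": joint speeds; "joint_efforts": joint torques, N m; "tool_pos": TCP position; "tool_rot": TCP orientation; "contact_force": force on the tool from outside, world axes, zero at the start; "torque": the same for the moment, N m; "opening": opening from 0.0 (shut) to 1.0 (fully open); "grasp_force": force on a finger pad.
Only numpy, scipy, OpenCV 4.12 (cv2) and the standard library are available. Lean on these libraries where they do the work, as an engineer would, in place of code of your own. Each camera call takes 0.05 s, during which the arm holds its last target. There are 200 camera calls.

## Working session

There is one attempt and no reset: what is moved stays moved. The work goes in short steps, Python scripts to look and compute and a tool call to move; the robot and the scene stay as the last step left them, time stands still between calls to the robot, and variables do not carry over. Pictures are saved under pics/ and viewed, at most 13 in all, crops included, and the job is handed in when it is done.

Besides the shell and the picture viewer there is one more tool, called after "Emit:" as name(argument=value, ...), one argument or row to a line, values as JSON. carry_out: Moves the arm, as the interface text tells. Its arguments: {"type":"object","properties":{"targets":{"type":"array"},"grip_force":{"type":"number"}},"required":["targets"]}

```bash
mkdir -p pics; python3 - <<'E'
from rig import sense, imaging, r
import cv2,json,numpy as np
s=sense(); print({k:np.round(v,3).tolist() for k,v in s.items()})
for n in ("scene","top","wrist"):
    cv2.imwrite(f"pics/{n}0.png",imaging.snapshot(n)[:,:,::-1]); print(n,imaging.camera_params(n))
E
```

```text
{'time_s': 0.0, 'joints': [1.277, 0.469, -0.049, 1.534, 0.024, 1.141, -0.082], 'joint_vel': [-0.001, -0.0, 0.001, -0.0, -0.0, -0.0, 0.0], 'joint_efforts': [0.0, -51.03, -0.046, -23.771, 0.011, 0.007, 0.0], 'tool_pos': [176.518, -650.844, 197.365], 'tool_rot': [[0.965, 0.262, -0.001], [0.262, -0.965, 0.002], [-0.0, -0.002, -1.0]], 'contact_force': [0.344, -0.074, -0.689], 'torque': [-0.046, -0.012, -0.016], 'grasp_force': 0.0, 'opening': 0.999}
scene {'vertical_fov': 42.28117023590883, 'cx': 326.56124920321093, 'cy': 202.75786244127542, 'R': array([[ 0.49291441,  0.87006209, -0.00522973],
       [ 0.52606676, -0.30280827, -0.79470807],
       [-0.69302897,  0.38897187, -0.6069693 ]]), 't': array([-309.16136063, -277.96562713, 2021.34326016])}
top {'vertical_fov': 49.541801717728404, 'cx': 318.37053880559256, 'cy': 204.32162733950832, 'R': array([[-0.01481073, -0.99982878,  0.01109334],
       [-0.99415579,  0.01353836, -0.10710261],
       [ 0.10693408, -0.01261478, -0.99418608]]), 't': array([ -14.35584645,  659.98110277, 1387.4678453 ])}
wrist {'vertical_fov': 65.12322615624144, 'cx': 322.3930279676345, 'cy': 193.73618937144778, 'tool_from_camera': array([[-1.17975440e-03, -9.47739388e-01, -3.19043351e-01,
         8.18587292e+01],
       [ 9.99999279e-01, -1.18969110e-03, -1.63728325e-04,
        -8.44153225e-02],
       [-2.24391252e-04, -3.19043314e-01,  9.47740108e-01,
        -1.74686164e+02],
       [ 0.00000000e+00,  0.00000000e+00,  0.00000000e+00,
         1.00000000e+00]])}
```

View pics/top0.png

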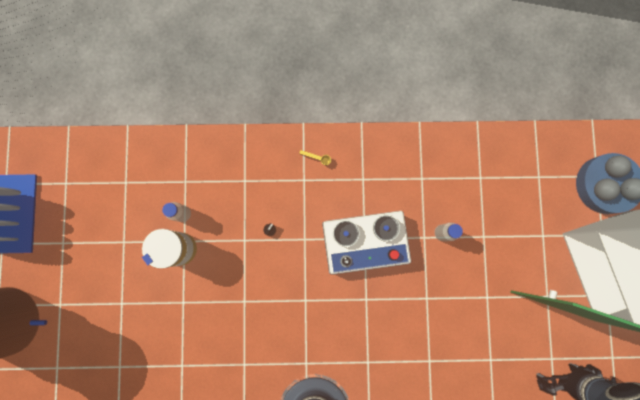

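View pics/scene0.png

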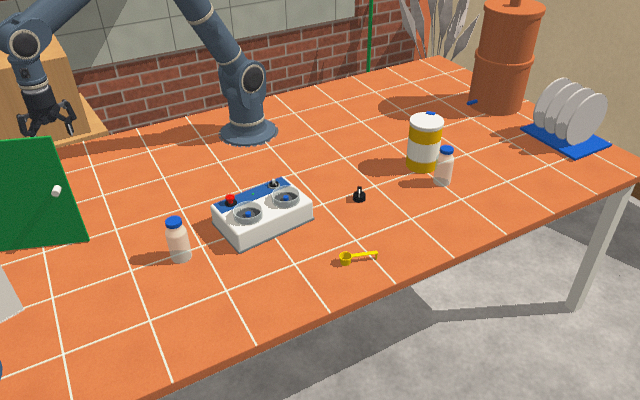

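The top view shows the knob at about (270,230), the D-shaft at (346,261), the plunger at (395,255), the scoop at (320,158) and bottle B at (452,231). The tub and bottle A are well to the left.

```bash
cat > h.py <<'E'
from rig import sense, imaging, r
import cv2, numpy as np
def cam(name):
    p=imaging.camera_params(name); f=200/np.tan(np.radians(p['vertical_fov']/2))
    K=np.array([[f,0,p['cx']],[0,f,p['cy']],[0,0,1]])
    if name!='wrist': return K,np.array(p['R']),np.array(p['t'])
    s=sense(); T=np.eye(4); T[:3,:3]=s['tool_rot']; T[:3,3]=s['tool_pos']
    W=np.linalg.inv(T@p['tool_from_camera']); return K,W[:3,:3],W[:3,3]
def ray(c,u,v,z):
    K,R,t=c; d=R.T@np.linalg.solve(K,[u,v,1.]); o=-R.T@t
    return o+d*(z-o[2])/d[2]
def proj(c,X):
    K,R,t=c; q=K@(R@np.asarray(X,float)+t); return q[:2]/q[2]
E
python3 - <<'E'
from h import *
c=cam('top')
im=imaging.snapshot('top')
hsv=cv2.cvtColor(im,cv2.COLOR_RGB2HSV).astype(int)
m=((hsv[...,0]<4)|(hsv[...,0]>174))&(hsv[...,1]>200)&(hsv[...,2]>120)
m[:,:380]=0;m[:,410:]=0;m[:240]=0;m[270:]=0
v,u=np.nonzero(m);print('plunger px',u.mean(),v.mean(),ray(c,u.mean(),v.mean(),101))
for n,u,v,z in (('knob',270,230,25),('shaft',346,261,92),('plunger',395,255,101),('scoop',328,160,20),('botB',455,231,134),('c0',324,222,75),('c1',404,212,75),('c2',410,263,75),('c3',331,272,75)): print(n,ray(c,u,v,z).round(0))
cv2.imwrite('pics/t1.png',cv2.resize(im[190:290,250:420],None,fx=4.5,fy=4.5,interpolation=cv2.INTER_CUBIC)[:,:,::-1])
E
```

```text
plunger px nan nan [nan nan nan]
knob [578. 136.  25.]
shaft [ 475. -106.   92.]
plunger [ 492. -258.  101.]
scoop [811. -58.  20.]
botB [ 562. -437.  134.]
c0 [599. -40.  75.]
c1 [ 627. -296.   75.]
c2 [ 465. -309.   75.]
c3 [441. -60.  75.]<stdin>:7: RuntimeWarning: Mean of empty slice.
  ret = ret.dtype.type(ret / rcount)
```

View pics/t1.png

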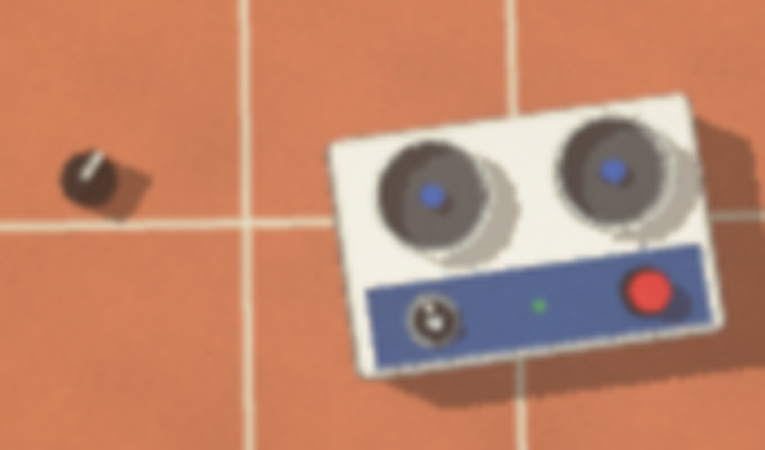

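Emit:
carry_out(
  targets=[
    [[0, 0.15, 0.23, 0.052, 0, 0, 0], [0, 0.15, 0.23, 0.052, 0, 0, 0], [0, 0.15, 0.23, 0.052, 0, 0, 0], [0, 0.15, 0.23, 0.052, 0, 0, 0], [0, 0.15, 0.23, 0.052, 0, 0, 0], [0, 0.15, 0.23, 0.052, 0, 0, 0], [0, 0.15, 0.23, 0.052, 0, 0, 0], [0, 0.314, 0.47, 0.052, 0, 0, 0], [0, 0.314, 0.47, 0.052, 0, 0, 0], [0, 0.314, 0.47, 0.052, 0, 0, 0]],
  ],
)

```text
time_s: 1.03
tool_pos: [397.8, -316.6, 250.7]
tool_rot: [[0.965, 0.261, 0.0], [0.261, -0.965, -0.001], [0.0, 0.001, -1.0]]
contact_force: [-0.5, 0.1, -0.4]
opening: 0.002
grasp_force: 0.0
```

Emit:
carry_out(
  targets=[
    [[0, 0.1, 0.14, 0, 0, 0, 0], [0, 0.1, 0.14, 0, 0, 0, 0], [0, 0.1, 0.14, 0, 0, 0, 0], [0, 0.1, 0.14, 0, 0, 0, 0], [0, 0.1, 0.14, 0, 0, 0, 0], [0, 0.1, 0.14, 0, 0, 0, 0], [0, 0.1, 0.14, 0, 0, 0, 0]],
  ],
)

```text
time_s: 1.62
tool_pos: [496.9, -178.6, 250.2]
tool_rot: [[0.965, 0.262, -0.001], [0.262, -0.965, -0.0], [-0.001, 0.0, -1.0]]
contact_force: [-0.2, 0.6, 0.4]
opening: 0.002
grasp_force: 0.0
```

```bash
python3 - <<'E'
from h import *
s=sense();print(s['time_s'],s['tool_pos'],s['contact_force'],s['joints'])
c=cam('wrist');im=imaging.snapshot('wrist');cv2.imwrite('pics/w1.png',im[:,:,::-1])
for X in ((475,-106,92),(492,-258,101),(578,136,30)):print(proj(c,X))
E
```

```text
1.6167 [ 496.87775528 -178.57189106  250.15433894] [-0.22516091  0.60873589  0.39991086] [ 0.57901148  0.20798046 -0.36831163  1.79623778  0.08214413  1.15295141
 -1.12093738]
[253.1083263  169.31024135]
[391.67910491 192.10774268]
[68.78890766 13.64859645]
```

View pics/w1.png

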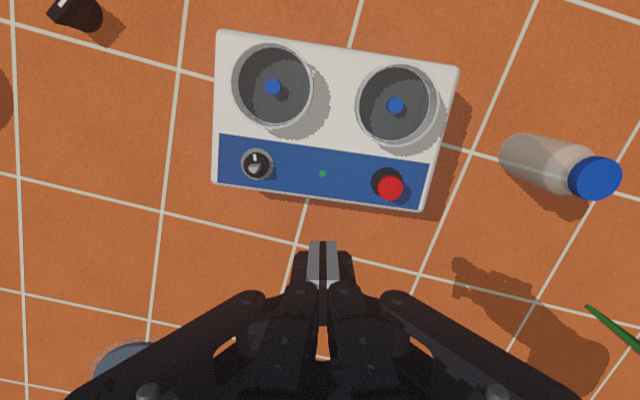

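The wrist view shows the collar and D-shaft at about (257,164), the red head at (389,187), the knob at (75,12), and the steriliser's corners at (217,30), (459,67), (420,212) and (212,183).

```bash
python3 - <<'E'
from h import *
from scipy.optimize import least_squares
c=cam('wrist');im=imaging.snapshot('wrist')
h=cv2.cvtColor(im,cv2.COLOR_RGB2HSV).astype(int)
m=((h[...,0]<5)|(h[...,0]>172))&(h[...,1]>190)&(h[...,2]>130)
m[:,:360]=0;m[:,420:]=0;m[:160]=0;m[215:]=0
n,l,st,ce=cv2.connectedComponentsWithStats(m.astype(np.uint8));k=1+st[1:,4].argmax()
print(st[k],ce[k],'plunger',ray(c,*ce[k],99))
# blue sleeve dots at z~75 top?, strip
pts=np.array([(217,30),(459,67),(420,212),(212,183)]);L=np.array([(85,130),(85,-130),(-85,-130),(-85,130)])
W=np.array([ray(c,*p,75)[:2] for p in pts]);print(W.round(1))
def T(p,L):
    C,S=np.cos(p[2]),np.sin(p[2]);return p[:2]+L@np.array([[C,S],[-S,C]])
q=least_squares(lambda p:(T(p,L)-W).ravel(),[530,-180,0]).x
print(q,(T(q,L)-W).round(1).tolist(),'pl',T(q,np.array([[-50,-75.]])),'stem',T(q,np.array([[-50,75.]])))
print('collar by eye',ray(c,257,164,85))
cv2.imwrite('pics/w1c.png',np.hstack([cv2.resize(im[140:190,230:285],None,fx=7,fy=7,interpolation=cv2.INTER_CUBIC),cv2.resize(im[165:215,360:415],None,fx=7,fy=7,interpolation=cv2.INTER_CUBIC)])[:,:,::-1])
E
```

```text
[377 175  25  24 449] [388.74832962 186.54342984] plunger [ 495.98971627 -254.601883     99.        ]
[[ 601.4  -42.2]
 [ 632.1 -290. ]
 [ 469.4 -308.4]
 [ 441.   -61.4]]
[ 5.35978861e+02 -1.75502666e+02  1.18171388e-01] [[3.7, 5.9], [3.6, -4.6], [-2.5, -6.2], [-4.7, 4.9]] pl [[ 495.16980788 -255.87443488]] stem [[ 477.48532596 -106.92055242]]
collar by eye [ 479.60227922 -109.05227634   85.        ]
```

View pics/w1c.png

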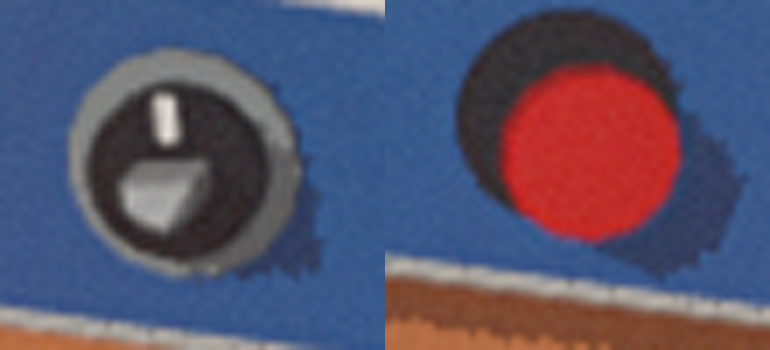

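The crop shows the collar centre at about (256,164), with the white tick pointing up in the image (roughly world +x). The red head is at (388.7,186.5), which puts the plunger at (496,-255).

Emit:
carry_out(
  targets=[
    [[0, -0.001, -0.077, -0.08, 0, 0, 0], [0, -0.001, -0.077, -0.08, 0, 0, 0], [0, -0.001, -0.077, -0.08, 0, 0, 0], [0, -0.001, -0.077, -0.142, 0, 0, 0], [0, -0.001, -0.077, -0.142, 0, 0, 0], [0, -0.001, -0.077, -0.149, 0, 0, 0], [0, -0.001, -0.077, -0.155, 0, 0, 0], [0, -0.001, -0.077, -0.16, 0, 0, 0], [0, -0.001, -0.077, -0.16, 0, 0, 0], [0, -0.001, -0.077, -0.16, 0, 0, 0]],
  ],
)

```text
time_s: 2.55
tool_pos: [497.1, -255.7, 91.7]
tool_rot: [[0.965, 0.262, 0.002], [0.262, -0.965, -0.001], [0.002, 0.002, -1.0]]
contact_force: [0.4, -1.1, -0.8]
opening: 0.001
grasp_force: 0.0
```

Emit:
carry_out(
  targets=[
    [[0, 0, 0, -0.001, 0, 0, 0], [0, 0, 0, -0.002, 0, 0, 0], [0, 0, 0, -0.003, 0, 0, 0], [0, 0, 0, -0.003, 0, 0, 0], [0, 0, 0, -0.003, 0, 0, 0]],
  ],
)

```text
time_s: 2.97
tool_pos: [496.3, -255.3, 87.6]
tool_rot: [[0.965, 0.262, 0.0], [0.262, -0.965, -0.0], [0.0, 0.0, -1.0]]
contact_force: [-0.3, -0.1, 0.1]
opening: 0.001
grasp_force: 0.0
```

```bash
python3 - <<'E'
from h import *
s=sense();print(s['tool_pos'],s['contact_force'],s['torque'],s['joint_efforts'])
a=imaging.snapshot('wrist');b=imaging.snapshot('scene')
cv2.imwrite('pics/w2.png',np.hstack([cv2.resize(a,(560,350)),cv2.resize(b[170:240,200:260],None,fx=4,fy=5)[:350]])[:,:,::-1])
E
```

```text
[ 496.30251362 -255.256793     87.56011181] [-0.28291804 -0.06006786  0.14356631] [-0.00754276  0.01608643 -0.01610104] [-5.05380260e-03 -4.29580736e+01 -2.55395740e+00 -1.90746331e+01
  9.72394977e-03 -8.59029606e-04 -4.47854636e-04]
```

View pics/w2.png

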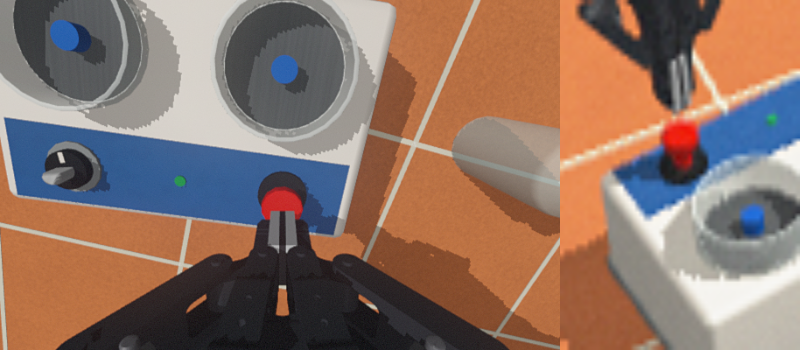

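```bash
python3 - <<'E'
from h import *
s=sense();p=s['tool_pos'];c=cam('scene');w=cam('wrist')
for z in (0,10,20,30):print(z,proj(c,p+[0,0,z]),proj(w,p+[0,0,z]))
print('head',proj(c,[496,-255,101]),proj(w,[496,-255,101]))
# red head in both views now
for n,(u0,u1,v0,v1) in (('scene',(220,242,185,210)),('wrist',(270,380,180,280))):
    im=imaging.snapshot(n);h=cv2.cvtColor(im,cv2.COLOR_RGB2HSV).astype(int)
    m=((h[...,0]<5)|(h[...,0]>172))&(h[...,1]>190)&(h[...,2]>110)
    k=np.zeros_like(m);k[v0:v1,u0:u1]=m[v0:v1,u0:u1];v,u=np.nonzero(k);print(n,u.min(),u.max(),v.min(),v.max(),u.mean())
print('head edges predicted wrist, up/at stop',[[proj(w,[496+dx,-255+dy,z]).round(0).tolist() for dx,dy in ((14,0),(0,14),(0,-14),(-14,0))] for z in(101,91)])
E
```

```text
0 [229.18886814 199.65882198] [322.62640884 229.43491747]
10 [228.78195624 196.94032039] [322.64528454 236.77448294]
20 [228.37177923 194.20000516] [322.66623181 244.91955211]
30 [227.95829764 191.43761267] [322.68961148 254.0104278 ]
head [228.6918601  195.91006346] [322.06726606 239.83247195]
scene 225 233 195 202 229.75
wrist 299 345 215 250 320.99056603773585
head edges predicted wrist, up/at stop [[[329.0, 218.0], [298.0, 234.0], [346.0, 246.0], [316.0, 261.0]], [[328.0, 211.0], [299.0, 227.0], [344.0, 238.0], [316.0, 252.0]]]
```

```bash
python3 - <<'E'
from h import *
def red(im):
    h=cv2.cvtColor(im,cv2.COLOR_RGB2HSV).astype(int)
    m=((h[...,0]<5)|(h[...,0]>172))&(h[...,1]>190)&(h[...,2]>110)
    k=np.zeros_like(m);k[185:212,220:242]=m[185:212,220:242];v,u=np.nonzero(k);return k,(u.min(),u.max(),v.min(),v.max(),u.mean().round(1),v.mean().round(1))
a=cv2.imread('pics/scene0.png')[:,:,::-1].copy();b=imaging.snapshot('scene')
for i in(a,b):
    k,q=red(i);print(q);print(k[190:206,222:240].astype(int).sum(1))
w=imaging.snapshot('wrist')
f=lambda i:cv2.resize(i[165:225,200:260],(390,390),interpolation=cv2.INTER_CUBIC)
cv2.imwrite('pics/cmp.png',np.hstack([f(b),cv2.resize(w[190:280,280:370],(390,390),interpolation=cv2.INTER_CUBIC)])[:,:,::-1])
E
```

```text
(np.int64(225), np.int64(233), np.int64(194), np.int64(202), np.float64(229.6), np.float64(197.9))
[0 0 0 0 1 7 8 9 8 8 5 3 4 0 0 0]
(np.int64(226), np.int64(233), np.int64(195), np.int64(202), np.float64(229.8), np.float64(198.1))
[0 0 0 0 0 7 8 8 8 7 5 5 4 0 0 0]
```

View pics/cmp.png

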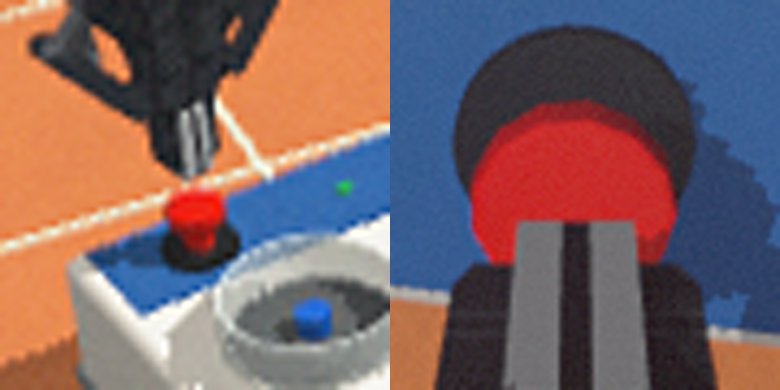

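The plunger has not moved. The fingertips are hovering just above the red head, so the real tips sit higher than the reported TCP. I'll feel downward for contact.

Emit:
carry_out(
  targets=[
    [[0, 0, 0, -0.003, 0, 0, 0], [0, 0, 0, -0.006, 0, 0, 0], [0, 0, 0, -0.008, 0, 0, 0], [0, 0, 0, -0.008, 0, 0, 0]],
  ],
)

```text
time_s: 3.6
tool_pos: [495.7, -255.1, 78.7]
tool_rot: [[0.965, 0.262, -0.001], [0.262, -0.965, 0.001], [-0.001, -0.001, -1.0]]
contact_force: [0.0, -0.0, -0.3]
opening: 0.002
grasp_force: 0.0
```

Emit:
carry_out(
  targets=[
    [[0, 0, 0, -0.002, 0, 0, 0], [0, 0, 0, -0.004, 0, 0, 0], [0, 0, 0, -0.005, 0, 0, 0], [0, 0, 0, -0.005, 0, 0, 0]],
  ],
)

```text
time_s: 3.93
tool_pos: [496.1, -255.2, 74.1]
tool_rot: [[0.965, 0.262, -0.0], [0.262, -0.965, 0.0], [-0.0, -0.0, -1.0]]
contact_force: [0.5, -1.7, -0.1]
opening: 0.003
grasp_force: 0.0
```

Emit:
carry_out(
  targets=[
    [[0, 0, 0, -0.002, 0, 0, 0], [0, 0, 0, -0.004, 0, 0, 0], [0, 0, 0, -0.004, 0, 0, 0]],
  ],
)

```text
time_s: 4.18
tool_pos: [495.9, -255.2, 70.0]
tool_rot: [[0.965, 0.262, -0.001], [0.262, -0.965, 0.0], [-0.001, -0.0, -1.0]]
contact_force: [0.1, -0.3, -0.0]
opening: 0.006
grasp_force: 0.0
```

```bash
python3 - <<'E'
from h import *
s=sense();p=s['tool_pos'];w=cam('wrist');print(p,s['contact_force'])
im=imaging.snapshot('wrist');h=cv2.cvtColor(im,cv2.COLOR_RGB2HSV).astype(int)
m=((h[...,0]<5)|(h[...,0]>172))&(h[...,1]>190)&(h[...,2]>110)
m[:,:270]=0;m[:,380:]=0;m[:150]=0;m[280:]=0;v,u=np.nonzero(m)
print('red',u.min(),u.max(),v.min(),v.max(),np.ptp(u))
for z in(101,96,91):print(z,[proj(w,[496+14*np.cos(a),-255+14*np.sin(a),z]).round(0).tolist() for a in (.26,.26+np.pi/2,.26-np.pi/2)])
g=im[:,[312,316,328,332]].mean(2);print([int(v) for v in g[220:250].mean(1)])
E
```

```text
[ 495.93275985 -255.15863847   70.01185701] [ 0.11135258 -0.25532817 -0.00617973]
red 297 347 226 251 50
101 [[322.0, 230.0], [295.0, 255.0], [349.0, 255.0]]
96 [[322.0, 226.0], [296.0, 250.0], [349.0, 250.0]]
91 [[322.0, 222.0], [297.0, 246.0], [348.0, 246.0]]
[52, 53, 53, 52, 54, 51, 62, 68, 65, 70, 70, 78, 89, 94, 94, 96, 96, 97, 96, 95, 97, 114, 114, 114, 115, 114, 115, 114, 114, 114]
```

Emit:
carry_out(
  targets=[
    [[0, 0, 0, -0.002, 0, 0, 0], [0, 0, 0, -0.004, 0, 0, 0], [0, 0, 0, -0.004, 0, 0, 0], [0, 0, 0, -0.004, 0, 0, 0]],
  ],
)

```text
time_s: 4.57
tool_pos: [496.5, -255.4, 66.7]
tool_rot: [[0.965, 0.262, 0.0], [0.262, -0.965, -0.0], [0.0, 0.0, -1.0]]
contact_force: [0.2, 0.2, 2.6]
opening: 0.003
grasp_force: 1.3
```

```bash
cat >> h.py <<'E'
def red(x=496,y=-255):
    s=sense();p=s['tool_pos'];w=cam('wrist');print(p.round(1),s['contact_force'].round(1),s['opening'])
    im=imaging.snapshot('wrist');h=cv2.cvtColor(im,cv2.COLOR_RGB2HSV).astype(int)
    m=((h[...,0]<5)|(h[...,0]>172))&(h[...,1]>190)&(h[...,2]>110)
    m[:,:270]=0;m[:,380:]=0;m[:150]=0;m[290:]=0;v,u=np.nonzero(m)
    print('red',u.min(),u.max(),v.min(),v.max(),np.ptp(u))
    for z in(101,96,91):print(z,[proj(w,[x+14*np.cos(a),y+14*np.sin(a),z]).round(0).tolist() for a in (.26,.26+np.pi/2,.26-np.pi/2)])
    return im
E
python3 - <<'E'
from h import *
im=red(); b=imaging.snapshot('scene')
cv2.imwrite('pics/c2.png',np.hstack([cv2.resize(b[165:225,200:260],(390,390),interpolation=cv2.INTER_CUBIC),cv2.resize(im[190:280,280:370],(390,390),interpolation=cv2.INTER_CUBIC)])[:,:,::-1])
E
```

```text
[ 496.5 -255.4   66.7] [0.2 0.2 2.6] 0.002563896535341191
red 296 345 228 252 49
101 [[322.0, 234.0], [294.0, 259.0], [349.0, 259.0]]
96 [[322.0, 230.0], [295.0, 254.0], [348.0, 254.0]]
91 [[322.0, 226.0], [296.0, 249.0], [348.0, 249.0]]
```

Contact: 2.6 N at a reported z of 66.7, so the closed fingertips are about 33 mm above the reported TCP. I'll press on to the stop.

Emit:
carry_out(
  targets=[
    [[0, 0, 0, -0.003, 0, 0, 0], [0, 0, 0, -0.006, 0, 0, 0], [0, 0, 0, -0.008, 0, 0, 0], [0, 0, 0, -0.008, 0, 0, 0]],
  ],
)

```text
time_s: 5.0
tool_pos: [496.6, -255.4, 58.4]
tool_rot: [[0.965, 0.262, 0.001], [0.262, -0.965, -0.0], [0.0, 0.0, -1.0]]
contact_force: [0.8, 0.4, 5.4]
opening: 0.002
grasp_force: 2.6
```

Emit:
carry_out(
  targets=[
    [[0, 0, 0, -0.0015, 0, 0, 0], [0, 0, 0, -0.003, 0, 0, 0], [0, 0, 0, -0.003, 0, 0, 0], [0, 0, 0, -0.003, 0, 0, 0]],
  ],
)

```text
time_s: 5.33
tool_pos: [496.7, -255.5, 58.0]
tool_rot: [[0.965, 0.262, 0.0], [0.262, -0.965, -0.001], [0.0, 0.001, -1.0]]
contact_force: [-5.4, 3.4, 22.2]
opening: -0.001
grasp_force: 10.8
```

```bash
python3 - <<'E'
from h import *
red()
E
```

```text
[ 496.7 -255.5   58. ] [-5.4  3.4 22.2] -0.0005150545675745717
red 296 346 229 253 50
101 [[322.0, 242.0], [292.0, 268.0], [351.0, 269.0]]
96 [[322.0, 238.0], [293.0, 263.0], [350.0, 263.0]]
91 [[322.0, 233.0], [294.0, 258.0], [349.0, 258.0]]
```

The plunger reached its stop: 22 N at z 58.0, held for more than 0.3 s. Next I'll release it, lift, and move to a view of the shaft.

Emit:
carry_out(
  targets=[
    [[0, 0, 0, 0.04, 0, 0, 0], [0, 0, 0, 0.08, 0, 0, 0], [0, 0, 0, 0.12, 0, 0, 0], [0, -0.03, 0.035, 0.13, 0, 0, 0], [0, -0.05, 0.07, 0.13, 0, 0, 0], [0, -0.05, 0.105, 0.13, 0, 0, 0], [0, -0.05, 0.145, 0.13, 0, 0, 0], [0, -0.05, 0.145, 0.13, 0, 0, 0], [0, -0.05, 0.145, 0.13, 0, 0, 0], [0, -0.05, 0.145, 0.13, 0, 0, 0]],
  ],
)

```text
time_s: 6.22
tool_pos: [445.9, -110.6, 185.0]
tool_rot: [[0.965, 0.262, -0.001], [0.262, -0.965, -0.0], [-0.001, 0.0, -1.0]]
contact_force: [-0.5, -0.0, -0.4]
opening: 0.001
grasp_force: 0.0
```

```bash
python3 - <<'E'
from h import *
s=sense();print(s['tool_pos'])
c=cam('wrist');im=imaging.snapshot('wrist');cv2.imwrite('pics/w3.png',im[:,:,::-1])
q=proj(c,[478.5,-107,85]);print(q)
u,v=q.astype(int)-40
cr=im[v:v+80,u:u+80]; np.save('w3off.npy',[u,v]); np.savez('w3cam.npz',K=c[0],R=c[1],t=c[2])
cv2.imwrite('pics/w3c.png',cv2.resize(cr,None,fx=7,fy=7,interpolation=cv2.INTER_CUBIC)[:,:,::-1]);print(u,v)
E
```

```text
[ 445.9354692  -110.63571183  184.95855149]
[328.17529507 147.4329223 ]
288 107
```

View pics/w3c.png

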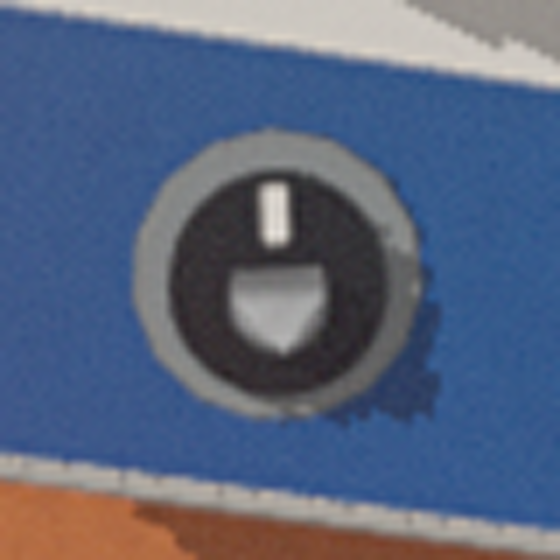

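Emit:
carry_out(
  targets=[
    [[1, 0.09, 0.245, 0.02, 0, 0, 0], [1, 0.09, 0.245, 0.02, 0, 0, 0], [1, 0.09, 0.245, 0.02, 0, 0, 0], [1, 0.09, 0.245, 0.02, 0, 0, 0], [1, 0.09, 0.245, 0.02, 0, 0, 0], [1, 0.09, 0.245, 0.02, 0, 0, 0], [1, 0.09, 0.245, 0.02, 0, 0, 0], [1, 0.09, 0.245, 0.02, 0, 0, 0], [1, 0.09, 0.245, 0.02, 0, 0, 0]],
  ],
)

```text
time_s: 7.02
tool_pos: [536.4, 133.4, 204.5]
tool_rot: [[0.965, 0.261, -0.002], [0.261, -0.965, -0.001], [-0.002, 0.0, -1.0]]
contact_force: [0.4, -0.4, -1.3]
opening: 0.998
grasp_force: 0.0
```

The crop shows the collar centre at (327.9,147.4) and the tick at about (327.1,137.6). The shaft's flat faces the tick.

```bash
python3 - <<'E'
from h import *
d=np.load('w3cam.npz');c3=(d['K'],d['R'],d['t'])
o=np.array([288,107])-.43
C=ray(c3,*(o+np.array([279,283])/7),85);Tk=ray(c3,*(o+np.array([274,214])/7),85)
print('collar',C,'tick',Tk,'yaw deg',np.degrees(np.arctan2(*(Tk-C)[1::-1])),np.linalg.norm(Tk-C))
print('collar diam check', np.linalg.norm(ray(c3,*(o+np.array([170,283])/7),85)-ray(c3,*(o+np.array([387,283])/7),85)))
g=[ray(c3,*(o+np.array(p)/7),99) for p in((232,268),(328,265))];e=g[1]-g[0];print('flat edge normal deg',np.degrees(np.arctan2(e[1],e[0]))+90, 'mid',(g[0]+g[1])/2)
s=sense();print(s['tool_pos'])
c=cam('wrist');im=imaging.snapshot('wrist');np.savez('w4cam.npz',K=c[0],R=c[1],t=c[2])
q=proj(c,[578,136,20]);print(q);u,v=q.astype(int)-40;print(u,v)
cv2.imwrite('pics/w4c.png',cv2.resize(im[v:v+80,u:u+80],None,fx=7,fy=7,interpolation=cv2.INTER_CUBIC)[:,:,::-1])
E
```

```text
collar [ 478.69888179 -106.26121287   85.        ] tick [ 486.86384345 -103.36403296   85.        ] yaw deg 19.53625256209662 8.66373189471908
collar diam check 27.30895823947271
flat edge normal deg 16.91001575233463 mid [ 482.99738734 -104.97288473   99.        ]
[536.43808036 133.37767804 204.46619986]
[329.72421532 126.35963041]
289 86
```

View pics/w4c.png

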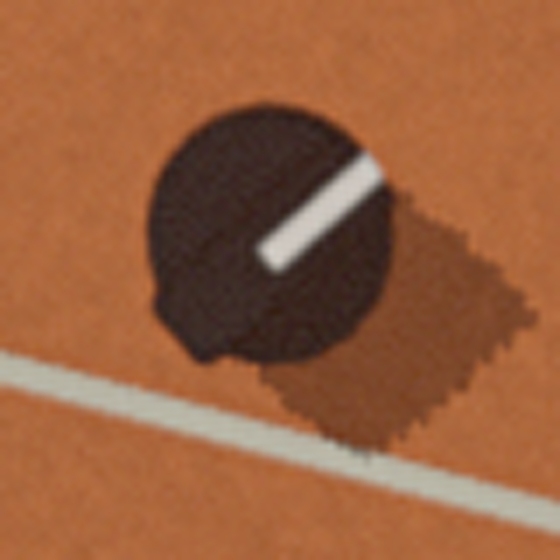

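The crop shows the white pointer line running from the knob's middle at about (268,260) to its end at (374,165) in crop pixels. The skirt disc is centred at about (270,228).

```bash
python3 - <<'E'
from h import *
d=np.load('w4cam.npz');c=(d['K'],d['R'],d['t'])
o=np.array([289,86])-.43
f=lambda p,z:ray(c,*(o+np.array(p)/7),z)
A=f((268,260),38);B=f((374,165),38);print(A,B,np.linalg.norm(B-A),'yaw',np.degrees(np.arctan2(*(B-A)[1::-1])))
print('skirt c',f((270,227),20),'diam',np.linalg.norm(f((148,230),20)-f((392,230),20)))
R=sense()['tool_rot'];print('tool x yaw',np.degrees(np.arctan2(R[1,0],R[0,0])))
E
```

```text
[582.79016076 140.93148301  38.        ] [600.4477717  129.22993522  38.        ] 21.182951745815792 yaw -33.5320958823183
skirt c [586.12053946 141.24664963  20.        ] diam 39.00839857553318
tool x yaw 15.00365600814817
```

Emit:
carry_out(
  targets=[
    [[1, 0.047, 0.007, -0.06, 0, 0, -48.5], [1, 0.047, 0.007, -0.06, 0, 0, -48.5], [1, 0.047, 0.007, -0.06, 0, 0, -48.5], [1, 0.047, 0.007, -0.06, 0, 0, -48.5], [1, 0.047, 0.007, -0.06, 0, 0, -48.5], [1, 0.047, 0.007, -0.06, 0, 0, -48.5], [1, 0.047, 0.007, -0.06, 0, 0, -48.5], [1, 0.047, 0.007, -0.06, 0, 0, -48.5], [1, 0.047, 0.007, -0.06, 0, 0, -48.5]],
  ],
)

```text
time_s: 7.82
tool_pos: [583.2, 139.1, 145.3]
tool_rot: [[0.835, -0.55, -0.0], [-0.55, -0.835, -0.002], [0.001, 0.001, -1.0]]
contact_force: [0.2, 0.8, -0.5]
opening: 1.0
grasp_force: 0.0
```

```bash
cat >> h.py <<'E'
def line(im,u0,u1,v0,v1,thr=150):
    "white pointer line: rotated rect centre, long ends"
    h=cv2.cvtColor(im,cv2.COLOR_RGB2HSV).astype(int)
    m=np.zeros(im.shape[:2],np.uint8);m[v0:v1,u0:u1]=((h[...,2]>thr)&(h[...,1]<60))[v0:v1,u0:u1]
    n,l,st,ce=cv2.connectedComponentsWithStats(m)
    out=[]
    for k in np.argsort(-st[1:,4])[:3]+1:
        if st[k,4]<15: continue
        v,u=np.nonzero(l==k);(cx,cy),(w,hh),a=cv2.minAreaRect(np.c_[u,v].astype(np.float32))
        b=cv2.boxPoints(((cx,cy),(w+1,hh+1),a))
        e=[(b[i]+b[(i+1)%4])/2 for i in range(4)]
        e=(e[0],e[2]) if np.linalg.norm(e[0]-e[2])>np.linalg.norm(e[1]-e[3]) else (e[1],e[3])
        out.append((st[k].tolist(),np.round(e,1).tolist()))
    return out
E
python3 - <<'E'
from h import *
s=sense();print(s['tool_pos'],s['tool_rot'].round(3).tolist())
c=cam('wrist');im=imaging.snapshot('wrist');cv2.imwrite('pics/w5.png',im[:,:,::-1])
print(proj(c,[583,140.5,38]),proj(c,[600,129,38]))
for st,e in line(im,220,420,100,330):print(st,e,[ray(c,*p,38).round(1).tolist() for p in e])
R=s['tool_rot'];print(np.degrees(np.arctan2(R[1,0],R[0,0])))
E
```

```text
[583.19787084 139.1310853  145.29610007] [[0.835, -0.55, -0.0], [-0.55, -0.835, -0.002], [0.001, 0.001, -1.0]]
[321.03453163 181.60546764] [321.25116358 160.10470349]
[220, 144, 200, 186, 1711] [[427.5, 232.60000610351562], [227.0, 250.6999969482422]] [[480.8, 81.5, 38.0], [574.8, 259.9, 38.0]]
[318, 161, 5, 22, 107] [[320.0, 160.5], [320.0, 182.5]] [[600.3, 130.2, 38.0], [582.8, 141.8, 38.0]]
[411, 100, 9, 16, 67] [[413.0, 98.5], [421.0, 114.5]] [[601.5, 33.1, 38.0], [585.7, 33.6, 38.0]]
-33.37630320722459
```

Emit:
carry_out(
  targets=[
    [[0.4, -0.0005, 0.0025, -0.04, 0, 0, 0], [0.4, -0.0005, 0.0025, -0.08, 0, 0, 0], [0.4, -0.0005, 0.0025, -0.12, 0, 0, 0], [0.4, -0.0005, 0.0025, -0.135, 0, 0, 0], [0.4, -0.0005, 0.0025, -0.141, 0, 0, 0], [0.4, -0.0005, 0.0025, -0.147, 0, 0, 0], [0.4, -0.0005, 0.0025, -0.152, 0, 0, 0], [0.4, -0.0005, 0.0025, -0.152, 0, 0, 0], [0.4, -0.0005, 0.0025, -0.152, 0, 0, 0]],
  ],
)

```text
time_s: 8.62
tool_pos: [583.7, 144.4, -5.4]
tool_rot: [[0.836, -0.549, 0.002], [-0.549, -0.836, 0.001], [0.001, -0.002, -1.0]]
contact_force: [-0.2, 1.1, -0.3]
opening: 0.4
grasp_force: 0.0
```

Emit:
carry_out(
  targets=[
    [[0.4, 0, 0, -0.002, 0, 0, 0], [0.4, 0, 0, -0.004, 0, 0, 0], [0.4, 0, 0, -0.004, 0, 0, 0], [0.4, 0, 0, -0.004, 0, 0, 0]],
  ],
)

```text
time_s: 8.95
tool_pos: [582.8, 144.2, -10.3]
tool_rot: [[0.836, -0.549, 0.0], [-0.549, -0.836, -0.0], [0.0, -0.0, -1.0]]
contact_force: [0.7, -0.3, -0.5]
opening: 0.399
grasp_force: 0.0
```

Emit:
carry_out(
  targets=[
    [[0.4, 0, -0.0025, -0.001, 0, 0, 0], [0.3, 0, -0.0025, -0.001, 0, 0, 0], [0, 0, -0.0025, -0.001, 0, 0, 0], [0, 0, -0.0025, -0.001, 0, 0, 0], [0, 0, -0.0025, -0.001, 0, 0, 0], [0, 0, -0.0025, -0.001, 0, 0, 0], [0, 0, -0.0025, -0.001, 0, 0, 0], [0, 0, -0.0025, -0.001, 0, 0, 0]],
  ],
  grip_force=60,
)

```text
time_s: 9.62
tool_pos: [582.9, 141.7, -11.4]
tool_rot: [[0.836, -0.549, 0.0], [-0.549, -0.836, -0.0], [0.0, -0.0, -1.0]]
contact_force: [0.6, 0.2, 2.7]
opening: 0.145
grasp_force: 60.7
```

Emit:
carry_out(
  targets=[
    [[0, 0, 0, 0.04, 0, 0, 0], [0, 0, 0, 0.08, 0, 0, 0], [0, 0, 0, 0.12, 0, 0, 0], [0, 0, -0.02, 0.14, 0, 0, 7], [0, -0.016, -0.055, 0.14, 0, 0, 14], [0, -0.032, -0.09, 0.14, 0, 0, 21], [0, -0.048, -0.125, 0.14, 0, 0, 28], [0, -0.064, -0.16, 0.14, 0, 0, 35], [0, -0.08, -0.195, 0.14, 0, 0, 42], [0, -0.104, -0.22, 0.14, 0, 0, 49]],
  ],
)

```text
time_s: 10.45
tool_pos: [479.3, -80.6, 128.4]
tool_rot: [[0.963, 0.268, 0.001], [0.268, -0.963, -0.001], [0.001, 0.001, -1.0]]
contact_force: [0.4, -1.1, -0.2]
opening: 0.15
grasp_force: 60.4
```

Emit:
carry_out(
  targets=[
    [[0, 0, -0.028, 0, 0, 0, 2.4], [0, 0, -0.028, 0, 0, 0, 2.4], [0, 0, -0.028, 0, 0, 0, 2.4], [0, 0, -0.028, 0, 0, 0, 2.4]],
  ],
)

```text
time_s: 10.78
tool_pos: [479.4, -105.1, 128.4]
tool_rot: [[0.953, 0.304, 0.0], [0.304, -0.953, 0.001], [0.0, -0.001, -1.0]]
contact_force: [0.5, 0.1, 0.1]
opening: 0.144
grasp_force: 60.4
```

```bash
python3 - <<'E'
from h import *
s=sense();print(s['time_s'],s['tool_pos'],s['contact_force'],s['opening'],s['grasp_force'])
R=s['tool_rot'];y=np.degrees(np.arctan2(R[1,0],R[0,0]));print('yaw',y, R[:,2])
c=cam('wrist');im=imaging.snapshot('wrist');cv2.imwrite('pics/w6.png',im[:,:,::-1])
z=s['tool_pos'][2]+11.4+38
print('expect',proj(c,[*s['tool_pos'][:2],z]))
for st,e in line(im,295,350,120,330):print(st,e,[(R.T@(ray(c,*p,z)-s['tool_pos'])).round(1).tolist() for p in e])
print('stem px',proj(c,[478.7,-106.3,85]))
cv2.imwrite('pics/w6c.png',cv2.resize(im[100:300,220:420],(600,600),interpolation=cv2.INTER_CUBIC)[:,:,::-1])
E
```

```text
10.7833 [ 479.37966038 -105.11517902  128.40649998] [0.5270395  0.13467104 0.14143526] 0.14407064810094333 60.43255805969238
yaw 17.706300603776093 [ 2.53518002e-04  6.46064069e-04 -9.99999759e-01]
expect [322.67283757 275.01311572]
[295, 120, 55, 50, 1731] [[291.20001220703125, 137.8000030517578], [353.20001220703125, 149.3000030517578]] [[63.2, -12.5, -49.4], [58.6, 12.3, -49.4]]
[318, 233, 9, 41, 355] [[322.0, 232.5], [322.0, 273.5]] [[21.7, -0.3, -49.4], [0.8, -0.3, -49.4]]
[331, 317, 7, 13, 47] [[337.70001220703125, 317.1000061035156], [332.5, 330.1000061035156]] [[-23.7, 7.3, -49.4], [-31.5, 4.8, -49.4]]
stem px [323.85322905 205.78988211]
```

View pics/w6c.png

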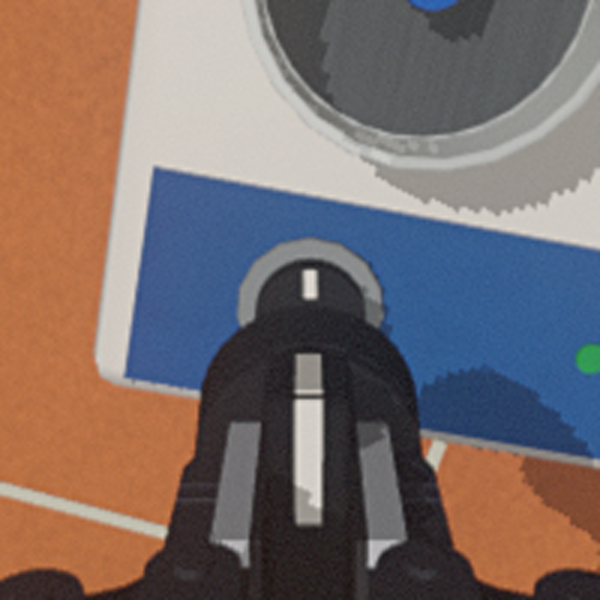

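The view shows the knob held square, with its pointer at u≈322. The collar is just ahead, with its tick at (323.3,194.7), and the pointer and tick are parallel.

```bash
python3 - <<'E'
from h import *
c=cam('wrist');s=sense();R=s['tool_rot']
for X in ([478.7,-106.3],[477.7,-106.6],[479.7,-106]):
    X=np.array([*X,85]);print(X,proj(c,X+14*R[:,0]),proj(c,X+8.7*R[:,0]))
im=cv2.imread('pics/w6.png');print(im[180:200,318].mean(1).astype(int).tolist());h=im[:,323].mean(1).astype(int);print(h[180:210].tolist())
t=im[185:205,315:332].mean(2);v,u=np.nonzero(t>130);print('tick',u.mean()+315,v.mean()+185,v.min()+185,v.max()+185)
E
```

```text
[ 478.7 -106.3   85. ] [324.61903423 188.29486162] [324.61118987 195.16106495]
[ 477.7 -106.6   85. ] [324.59009797 189.65537447] [324.58247693 196.50171205]
[ 479.7 -106.    85. ] [324.64805478 186.93038604] [324.63998583 193.81654166]
[118, 135, 140, 139, 138, 143, 114, 57, 44, 46, 53, 52, 54, 51, 51, 55, 49, 52, 49, 53]
[138, 140, 138, 139, 142, 134, 80, 42, 39, 85, 199, 213, 212, 210, 210, 211, 211, 214, 217, 151, 63, 47, 47, 36, 41, 38, 42, 44, 38, 40]
tick 323.0 191.38028169014083 185 199
```

Emit:
carry_out(
  targets=[
    [[0, -0.0009, -0.0012, -0.02, 0, 0, 0], [0, -0.0009, -0.0012, -0.036, 0, 0, 0], [0, -0.0009, -0.0012, -0.038, 0, 0, 0], [0, -0.0009, -0.0012, -0.041, 0, 0, 0], [0, -0.0009, -0.0012, -0.044, 0, 0, 0], [0, -0.0009, -0.0012, -0.046, 0, 0, 0], [0, -0.0009, -0.0012, -0.046, 0, 0, 0]],
  ],
)

```text
time_s: 11.42
tool_pos: [478.3, -106.7, 82.5]
tool_rot: [[0.952, 0.305, -0.0], [0.305, -0.952, 0.0], [-0.0, -0.0, -1.0]]
contact_force: [-0.6, 0.1, -1.2]
opening: 0.141
grasp_force: 60.4
```

Emit:
carry_out(
  targets=[
    [[0, 0, 0, -0.003, 0, 0, 0], [0, 0, 0, -0.006, 0, 0, 0], [0, 0, 0, -0.008, 0, 0, 0], [0, 0, 0, -0.008, 0, 0, 0], [0, 0, 0, -0.008, 0, 0, 0]],
  ],
)

```text
time_s: 11.83
tool_pos: [478.1, -107.0, 74.2]
tool_rot: [[0.953, 0.304, -0.0], [0.304, -0.953, 0.0], [-0.0, -0.0, -1.0]]
contact_force: [-1.0, 0.3, -1.0]
opening: 0.142
grasp_force: 60.5
```

The knob slid 13 mm down the shaft with no resistance. Next I'll seat it and press through the spring travel.

Emit:
carry_out(
  targets=[
    [[0, 0, 0, -0.002, 0, 0, 0], [0, 0, 0, -0.003, 0, 0, 0], [0, 0, 0, -0.003, 0, 0, 0], [0, 0, 0, -0.003, 0, 0, 0]],
  ],
)

```text
time_s: 12.17
tool_pos: [478.2, -107.0, 71.8]
tool_rot: [[0.953, 0.304, -0.0], [0.304, -0.953, -0.0], [-0.0, 0.0, -1.0]]
contact_force: [-3.9, 0.3, 4.5]
opening: 0.144
grasp_force: 61.1
```

Emit:
carry_out(
  targets=[
    [[0, 0, 0, -0.002, 0, 0, 0], [0, 0, 0, -0.004, 0, 0, 0], [0, 0, 0, -0.005, 0, 0, 0], [0, 0, 0, -0.005, 0, 0, 0], [0, 0, 0, -0.005, 0, 0, 0]],
  ],
)

```text
time_s: 12.58
tool_pos: [478.3, -107.1, 67.4]
tool_rot: [[0.953, 0.304, -0.0], [0.304, -0.953, -0.001], [-0.0, 0.001, -1.0]]
contact_force: [-4.6, 0.2, 9.7]
opening: 0.152
grasp_force: 61.9
```

Emit:
carry_out(
  targets=[
    [[0, -0.0005, 0, -0.001, 0, 0, 0], [0, -0.001, 0, -0.002, 0, 0, 0], [0, -0.001, 0, -0.002, 0, 0, 0], [0, -0.001, 0, -0.002, 0, 0, 0], [0, -0.001, 0, -0.002, 0, 0, 0]],
  ],
)

```text
time_s: 13.0
tool_pos: [478.4, -107.1, 67.2]
tool_rot: [[0.953, 0.304, 0.002], [0.304, -0.953, -0.001], [0.001, 0.002, -1.0]]
contact_force: [-7.6, 1.4, 23.6]
opening: 0.144
grasp_force: 63.8
```

```bash
python3 - <<'E'
from h import *
s=sense();print(s['time_s'],s['tool_pos'],s['contact_force'],s['torque'],s['opening'])
R=s['tool_rot'];c=cam('wrist');im=imaging.snapshot('wrist')
z=s['tool_pos'][2]+11.4+38
for st,e in line(im,305,340,200,330):print(st,e,[(R.T@(ray(c,*p,z)-s['tool_pos'])).round(1).tolist() for p in e])
cv2.imwrite('pics/w7c.png',cv2.resize(im[100:300,220:420],(600,600),interpolation=cv2.INTER_CUBIC)[:,:,::-1])
E
```

```text
13.0 [ 478.39110269 -107.07005939   67.21244273] [-7.60956291  1.37928417 23.56481491] [3.23049608e-01 1.83284890e+00 1.62160232e-03] 0.14419388040722136
[318, 233, 9, 41, 353] [[322.0, 232.5], [322.0, 273.5]] [[21.7, -0.3, -49.4], [0.8, -0.3, -49.4]]
[305, 323, 29, 7, 89] [[305.0, 323.8999938964844], [332.8999938964844, 331.20001220703125]] [[-27.7, -8.7, -49.5], [-32.1, 5.0, -49.4]]
```

View pics/w7c.png

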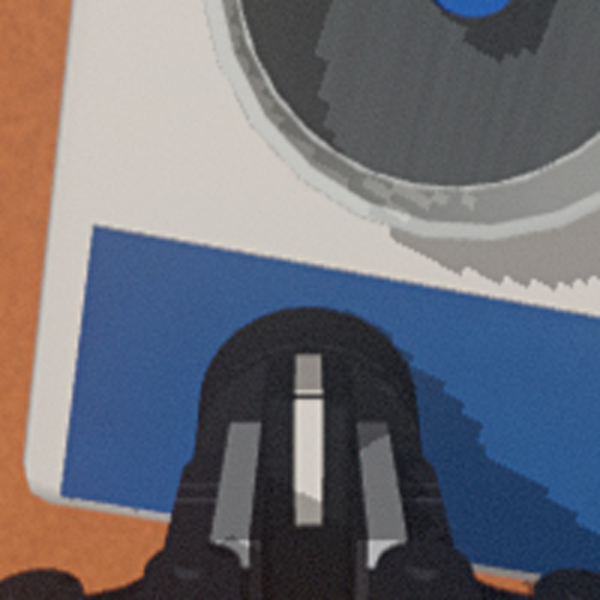

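The knob is seated low on the collar, square in the grip (line unchanged at u=322), and bottomed out at 23.6 N, so I'm handing the job in.

```bash
python3 -c "
from rig import r
print(r.close_job())"
```

```text
the job is handed in; nothing more can be done
None
```

The job is handed in, but no verdict came back: I pressed the plunger to its stop and released it, then fitted the knob on the D-shaft, where it is still held pressed at the bottom of its travel (about 24 N, 13 s used).

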